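# Slide the tall bottle into its stand

### The arm

A 6-joint arm with a two-finger parallel gripper is mounted at the origin on a cart in front of the work surface, level with it; the furniture and walls round the work are solid. World frame = base frame: x ahead of the robot, y to its left, z up, the work surface at z = 0. Lengths are in m, angles in degrees, forces in N, time in s.
With the tool pointing down it reaches from about 0.375 to 0.9 m from the base axis. Payload 3.1 kg.
Tool frame: the origin (TCP) lies midway between the tips of the shut fingers; the grasp point (between the pads) lies 19 mm behind it; z points along the fingers, y is the line along which they close (so a half turn about z gives the same grasp; the last joint's range is limited). The gripper opens to 87 mm and grips with 3 to 60 N. Pads are 19 mm wide; open, the fingers measure 117 mm over their backs; the gripper's body (75 mm by 190 mm) begins 51 mm behind the grasp point.
Start: joints at [56.58, 30.224, 82.088, -0, 67.689, -10.227], TCP at [0.246, 0.574, 0.223] pointing down, gripper open.
Joint ranges: [-176.69, 176.69], [-43.24, 126.21], [12.49, 139.97], [-82, 262], [0, 151.66], [-163.58, 163.58]. Speed limits (degrees/s): [159.86, 159.86, 180, 180, 180, 180].

### API

Orientations are given as a 3x3 rotation matrix whose columns are the frame's x, y, z axes.
In Python, from rig import read_state, capture, camera_info, hand_in gives the robot as it stands.
- The arm moves only by the tool drive_tool, never from a script. Its argument "motion" is a list of rows, each a list of 2 entries, a list of its own where there are three numbers: the shift along the tool's x, y, z in mm, then the turn, a rotation vector about the tool's x, y, z in rad. A call has 1 to 5 rows; each row shifts and turns the commanded pose from where the row before left it, along the tool's axes as they then stand; what a row does not reach is not made up. A row lasts 1/10 s, in which the tool goes at most 50 mm and 8.59 degrees, less where a joint would pass 70% of its speed; a pose out of reach is approached as far as the arm can. A call is refused whole if a number of a shift passes 50 or a number of a turn 0.15, either way. A call with a gripper value outside its range is refused whole. "gripper" is the opening, from 0 (shut) to 1 (fully open), set as the call begins (left out, the last holds). The fingers move at their own pace and stop on an object; the grip force is fixed at half the most. Time passes only in rows, so rows that do not move let the fingers close. It gives the time, the measured TCP pose, the force, the opening and the grip force at its end, in the units of the state.
- read_state(): the state, without advancing time (a new reading comes with each control period).
- capture(name): name is "scene" or "top" or "wrist"; returns the picture (400x640x3 uint8, red, green, blue); there is no depth.
- camera_info(name): a dict with "fovy" (degrees; the focal length in pixels is half the picture's height over the tangent of half this angle, whatever the lens; pixels are square), "cx", "cy" (the principal point, pixels), "xyz" and "orientation" of the camera in the world; the wrist camera has in their place "T_tool_cam" (4x4, takes a point from camera to tool coordinates, whose origin is the TCP and whose axes are the flange's). Camera axes: x right, y down, z forward; pixel columns grow to the right and rows downward; lengths in m; the calibration is good to about 2 mm. A picture is of the moment at which its call begins: read the wrist's pose just before it. camera_info takes no time and is no camera call.
- hand_in(): hands the job in; it is judged then, once.
The state is a dict: "time_s": time; "joint_positions": joint angles; "qvel": joint speeds; "tau": joint torques, N m; "position": TCP position; "tcp_rot": TCP orientation; "force": force on the tool from outside, world axes, zero at the start; "moment": the same for the moment, N m; "opening": opening from 0.0 (shut) to 1.0 (fully open); "grasp_force": force on a finger pad.
Only numpy, scipy, OpenCV 4.12 (cv2) and the standard library are available. Lean on these libraries where they do the work, as an engineer would, in place of code of your own. Each camera call takes 0.05 s, during which the arm holds its last target. There are 200 camera calls.

### The job

Gently push the tall blue bottle across the desk, low on its body so that it slides upright, in through the open mouth of the U-shaped wooden stand until it is fully home against the cork pad, then back the fingers away from it. Only push it with the fingertips or the outside of the fingers: do not take it between them, lift it or let it tip over, and leave everything else on the desk where it is.

Things in the scene. Friction and masses are not known exactly. Their poses are not given: they have to be found in the camera images.
- bottle: slim empty steel drinks bottle, loose, upright: blue body 54 mm in diameter, straight-sided up to 150 mm, then a narrower neck and black cap, 212 mm tall in all, 0.2 to 0.42 kg. Origin at the centre of its underside, z up along the bottle. Pushed above about 25 mm height it may tip: let the fingertips lead, so that the gripper body does not touch it higher up.
- stand: U-shaped wooden stand fixed to the desk, 32 mm high, no floor. Origin on the desk where the centre of the bottle's foot belongs. Mouth at its own -y: the bottle enters along +y (robot's left, turned up to 0.35 rad). Cork face at y = +28 mm; straight walls 64 mm apart, 14 mm thick, flaring to an 85 mm mouth at y = -18 mm (outer tips x = +-55), so a bottle fully home sticks out 9 mm.
- lip_tin: bystander: low round grey tin, 41 mm across, 16 mm high, origin under its centre
- glue_stick: bystander: white and blue glue stick standing upright, 25 mm across, 85 mm high, origin under its centre
- phone: bystander: black phone lying flat, 147x71x8 mm, long along its x, origin under its centre
- earbud_case: bystander: white earbud case, 22x56x41 mm, origin under its centre
- mug: bystander: white mug, 86 mm across, 90 mm high, 123 mm with handle, origin under its middle
- tape_measure: bystander: grey and yellow pocket tape measure, 58x75x27 mm, origin under its middle
Things that resemble listed ones, but are neither listed nor needed, are in the scene too. What is meant by the bottle is not white, and is the smaller of those in its own colour.

How it is judged:
By the outcome, as a careful person would: the job done as asked, in the order asked, and still so for the second after the job is handed in, with the robot touching nothing.
It also fails if it takes over 58 s, if anything falls off the work surface, if the arm or the gripper's body presses on something with over 40 N, if the wrist force passes 120 N, or if a joint passes its speed limit or range.

## Working session

There is one attempt and no reset: what is moved stays moved. The work goes in short steps, Python scripts to look and compute and a tool call to move; the robot and the scene stay as the last step left them, time stands still between calls to the robot, and variables do not carry over. Pictures are saved under pics/ and viewed, at most 10 in all, crops included, and the job is handed in when it is done.

Besides the shell and the picture viewer there is one more tool, called after "Emit:" as name(argument=value, ...) on one line, values as JSON. drive_tool: Moves the arm, as the interface text tells. Its arguments: {"type":"object","properties":{"motion":{"type":"array","items":{"type":"array"}},"gripper":{"type":"number"}},"required":["motion"]}

```bash
mkdir -p pics; python3 - <<'E'
from rig import *
import cv2,json
for n in("scene","top"):
    i=capture(n); cv2.imwrite(f"pics/{n}0.png",i[:,:,::-1]); print(n,camera_info(n))
s=read_state(); print(s["time_s"],s["position"],s["tcp_rot"])
print(camera_info("wrist"))
E
```

```text
scene {'fovy': 42.56898641411736, 'cx': 325.1800486017623, 'cy': 197.24444687809643, 'xyz': array([-0.07425537, -0.52482563,  0.62327047]), 'orientation': array([[ 0.83384045, -0.30232921,  0.46185188],
       [-0.55147664, -0.4196336 ,  0.7209585 ],
       [-0.02415824, -0.85586488, -0.51663497]])}
top {'fovy': 43.70313065592063, 'cx': 319.55531679273207, 'cy': 192.83340442938126, 'xyz': array([0.26502392, 0.36385133, 1.2146438 ]), 'orientation': array([[-3.59283271e-01, -9.14741628e-01,  1.84833130e-01],
       [-9.33228120e-01,  3.51975160e-01, -7.21024475e-02],
       [ 8.98439898e-04, -1.98396677e-01, -9.80121396e-01]])}
0.1 [0.24573029 0.57394826 0.22166235] [[-9.19193772e-01  3.93804044e-01 -1.08868965e-03]
 [ 3.93805392e-01  9.19192361e-01 -1.64823338e-03]
 [ 3.51634240e-04 -1.94377772e-03 -9.99998049e-01]]
{'fovy': 59.23843541488005, 'cx': 318.68170316192175, 'cy': 201.36791265637746, 'T_tool_cam': array([[-3.31511510e-04, -9.64064594e-01, -2.65667742e-01,
         7.23358587e-02],
       [ 9.99999768e-01, -4.77514197e-04,  4.84978328e-04,
         2.24880888e-04],
       [-5.94410553e-04, -2.65667519e-01,  9.64064529e-01,
        -1.62239130e-01],
       [ 0.00000000e+00,  0.00000000e+00,  0.00000000e+00,
         1.00000000e+00]])}
```

View pics/scene0.png

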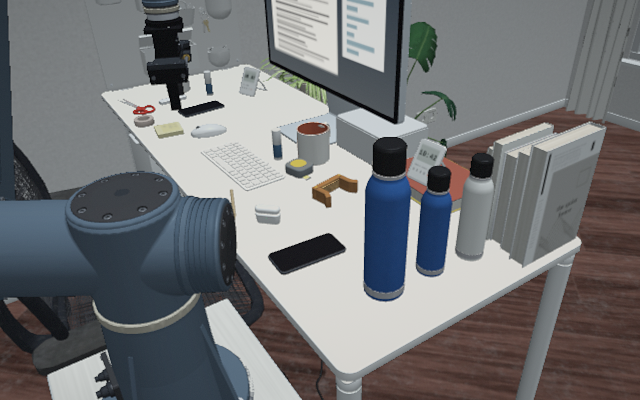

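View pics/top0.png

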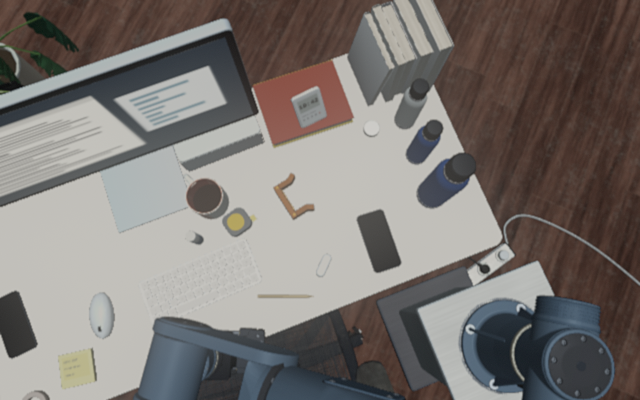

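The scene view shows three bottles: large blue (386,220), smaller blue (433,220) and white (475,205). The one meant is the smaller blue one, at top view (424,142). The stand is at scene (335,190) and top (294,196), with its mouth toward the bottles. The tin is at top (371,128) and the phone at top (378,240).

```bash
cat > h.py <<'E'
import numpy as np,cv2
from rig import *
def ray(n,u,v,z,T=None):
    c=camera_info(n); f=200/np.tan(np.radians(c["fovy"]/2))
    d=np.array([(u-c["cx"])/f,(v-c["cy"])/f,1])
    if n=="wrist":
        s=read_state() if T is None else T
        M=c["T_tool_cam"]; R=np.array(s["tcp_rot"]); o=R@M[:3,3]+s["position"]; d=R@M[:3,:3]@d
    else: o=c["xyz"]; d=c["orientation"]@d
    return o+d*(z-o[2])/d[2]
def comps(m,mn=40):
    n,l,s,c=cv2.connectedComponentsWithStats(m.astype(np.uint8))
    return [(l==i,s[i],c[i]) for i in range(1,n) if s[i,4]>mn]
E
python3 - <<'E'
from h import *
t=cv2.imread("pics/top0.png");s=cv2.imread("pics/scene0.png")
for n,im in(("top",t),("scene",s)):
    h=cv2.cvtColor(im,cv2.COLOR_BGR2HSV);H,S,V=h[...,0],h[...,1],h[...,2]
    print(n)
    for name,m in(("blue",(H>108)&(H<125)&(S>130)&(V>40)),("wood",(H>8)&(H<18)&(S>120)&(V>90)),("dark",(V<50)&(S<110))):
        for M,st,c in comps(m,60):
            if c[0]<230: continue
            v,u=np.nonzero(M)
            print(name,st,c.round(1),"z0 ",ray(n,*c,0).round(3), "z.212",ray(n,*c,.212).round(3),"z.03",ray(n,*c,.032).round(3))
c=np.vstack([cv2.resize(t[60:260,230:480],None,fx=2.4,fy=2.4,interpolation=cv2.INTER_CUBIC)])
c2=cv2.resize(s[130:310,290:510],None,fx=2.2,fy=2.2)
cv2.imwrite("pics/c.png",c);cv2.imwrite("pics/c2.png",c2)
E
```

```text
top
dark [ 477  297   77  103 2898] [514.2 353.7] z0  [-0.026 -0.012  0.   ] z.212 [0.025 0.054 0.212] z.03 [-0.019 -0.002  0.032]
dark [328 327  78  73 999] [355.4 364. ] z0  [0.085 0.343 0.   ] z.212 [0.117 0.346 0.212] z.03 [0.09  0.343 0.032]
dark [419 328  26  56 443] [429.1 359.1] z0  [0.034 0.178 0.   ] z.212 [0.074 0.211 0.212] z.03 [0.04  0.183 0.032]
scene
blue [365 191  19  43 231] [371.3 211.2] z0  [0.533 0.234 0.   ] z.212 [ 0.327 -0.024  0.212] z.03 [0.502 0.195 0.032]
blue [417 197  17  61 250] [423.5 228.9] z0  [0.58  0.115 0.   ] z.212 [ 0.358 -0.103  0.212] z.03 [0.547 0.082 0.032]
blue [364 234  26  29 226] [374.2 249.8] z0  [0.45  0.118 0.   ] z.212 [ 0.272 -0.101  0.212] z.03 [0.423 0.085 0.032]
wood [313 175  44  30 258] [330.8 185.9] z0  [0.524 0.382 0.   ] z.212 [0.32  0.073 0.212] z.03 [0.493 0.335 0.032]
dark [316   0  88 123 698] [382.4  74.1] z0  [1.171 0.984 0.   ] z.212 [0.747 0.471 0.212] z.03 [1.107 0.907 0.032]
dark [270  61  38  20  89] [288.5  70. ] z0  [0.908 1.254 0.   ] z.212 [0.574 0.649 0.212] z.03 [0.858 1.163 0.032]
dark [ 373  137   34   39 1157] [389.1 156.1] z0  [0.741 0.423 0.   ] z.212 [0.464 0.101 0.212] z.03 [0.699 0.374 0.032]
dark [470 153  24  25 470] [481.4 165.2] z0  [0.899 0.243 0.   ] z.212 [ 0.568 -0.018  0.212] z.03 [0.849 0.203 0.032]
dark [427 166  24  26 505] [438.4 178.6] z0  [0.76  0.256 0.   ] z.212 [ 0.476 -0.01   0.212] z.03 [0.717 0.215 0.032]
dark [ 220  204   44  123 1395] [235.8 264.7] z0  [0.202 0.235 0.   ] z.212 [ 0.108 -0.023  0.212] z.03 [0.188 0.196 0.032]
dark [ 269  234   76   37 1378] [305.7 251.9] z0  [0.335 0.191 0.   ] z.212 [ 0.196 -0.052  0.212] z.03 [0.314 0.155 0.032]
dark [311 360  14  40  99] [319.1 377.6] z0  [ 0.19  -0.082  0.   ] z.212 [ 0.1   -0.233  0.212] z.03 [ 0.176 -0.105  0.032]
```

View pics/c.png

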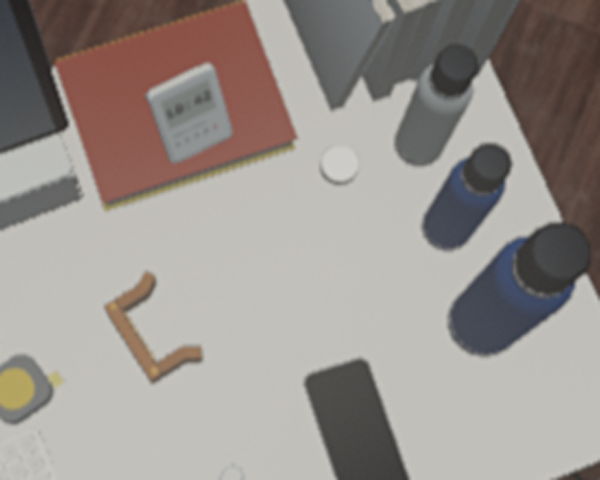

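The crop confirms it: the smaller blue bottle has its cap at top (434,130) and its foot near (416,156). The stand opens to the right, toward it. The tin is at (371,128) and the phone's near edge at (370,212).

```bash
python3 - <<'E'
from h import *
t=cv2.imread("pics/top0.png");s=cv2.imread("pics/scene0.png")
print("cap top/T",ray("top",434.2,129,.212).round(3),"cap scene",ray("scene",438.5,179,.19).round(3))
# bottle silhouette bottom in scene
h=cv2.cvtColor(s,cv2.COLOR_BGR2HSV)
print([h[r,432].tolist() for r in range(260,284,2)])
print("foot front scene",ray("scene",431,275.5,0).round(3))
h=cv2.cvtColor(t,cv2.COLOR_BGR2HSV);H,S,V=h[...,0].astype(int),h[...,1],h[...,2]
m=(H<20)&(S>70)&(V>60)
for M,st,c in comps(m,100):
    if 270<c[0]<320 and 160<c[1]<230:
        v,u=np.nonzero(M); P=np.array([ray("top",a,b,.025) for a,b in zip(u,v)])[:,:2]
        print(st,c)
        k=cv2.convexHull(np.float32(P)).reshape(-1,2)
        for ang in (0,):pass
        print(k.round(3).tolist()); print(cv2.minAreaRect(np.float32(P*1000)))
for nm,p,z in (("lip",(371,128),.016),("phone",(378,240),.008),("phone corner a",(230+306/2.4,60+378/2.4),.008),("phone corner b",(230+368/2.4,60+362/2.4),.008),("big cap",(230+560/2.4,60+250/2.4),.26),("bigfoot",(230+485/2.4,60+325/2.4),.0),("white foot",(230+420/2.4,60+140/2.4),0),("white cap",(230+458/2.4,60+66/2.4),.212),("foot",(230+447/2.4,60+225/2.4),0),("tape",(236,222),.027)):
    print(nm,ray("top",*p,z).round(3))
E
```

```text
cap top/T [0.495 0.015 0.212] cap scene [0.505 0.017 0.19 ]
[[108, 183, 92], [108, 179, 94], [108, 180, 92], [109, 181, 93], [108, 182, 94], [110, 113, 99], [103, 17, 106], [108, 29, 105], [110, 88, 113], [23, 9, 223], [25, 7, 217], [25, 7, 217]]
foot front scene [ 0.487 -0.006  0.   ]
[274 174  40  44 382] [290.07329843 198.38219895]
[[0.5590000152587891, 0.3269999921321869], [0.5429999828338623, 0.375], [0.5400000214576721, 0.37599998712539673], [0.5350000262260437, 0.375], [0.5289999842643738, 0.375], [0.5059999823570251, 0.3700000047683716], [0.4580000042915344, 0.36000001430511475], [0.4560000002384186, 0.35499998927116394], [0.45899999141693115, 0.30799999833106995], [0.46000000834465027, 0.3050000071525574], [0.4620000123977661, 0.30399999022483826], [0.4650000035762787, 0.30300000309944153], [0.5540000200271606, 0.32100000977516174], [0.5580000281333923, 0.32199999690055847]]
((504.3897399902344, 340.25531005859375), (102.49604797363281, 57.53621292114258), 11.497147560119629)
lip [0.6   0.095 0.016]
phone [0.333 0.185 0.008]
phone corner a [0.402 0.211 0.008]
phone corner b [0.394 0.145 0.008]
big cap [0.397 0.008 0.26 ]
bigfoot [0.388 0.016 0.   ]
white foot [0.597 0.    0.   ]
white cap [0.591 0.005 0.212]
foot [0.5  0.01 0.  ]
tape [0.494 0.489 0.027]
```

Emit:
drive_tool(motion=[[[-25,-25,-32],[0,0,0]],[[-25,-25,-32],[0,0,0]],[[-25,-25,-32],[0,0,0]],[[-32,-34,-16],[0,0,0]],[[-34,-36,-4],[0,0,0]]])

```text
time_s: 0.6
position: [0.3197, 0.3852, 0.3407]
tcp_rot: [[-0.92, 0.392, 0.004], [0.392, 0.92, 0.003], [-0.003, 0.004, -1.0]]
force: [1.0, -1.2, 0.1]
opening: 0.998
grasp_force: 0.0
```

Emit:
drive_tool(motion=[[[-34,-36,-4],[0,0,0]],[[-34,-36,-4],[0,0,0]],[[-34,-36,-4],[0,0,0]],[[-34,-36,-4],[0,0,0]],[[-34,-36,-4],[0,0,0]]], gripper=0.3)

```text
time_s: 1.1
position: [0.4039, 0.1514, 0.3586]
tcp_rot: [[-0.919, 0.394, -0.0], [0.394, 0.919, 0.0], [0.0, 0.0, -1.0]]
force: [2.1, -0.2, 0.8]
opening: 0.632
grasp_force: 0.0
```

Emit:
drive_tool(motion=[[[-34,-36,0],[0,0,0]],[[-34,-36,0],[0,0,0]],[[-34,-36,0],[0,0,0]],[[-34,-36,0],[0,0,0]],[[-34,-36,0],[0,0,0]]])

```text
time_s: 1.6
position: [0.4893, -0.0811, 0.3583]
tcp_rot: [[-0.919, 0.394, -0.0], [0.394, 0.919, 0.001], [0.001, 0.0, -1.0]]
force: [0.1, 0.4, -0.1]
opening: 0.31
grasp_force: 0.0
```

Emit:
drive_tool(motion=[[[0,0,0],[0,0,0.145]],[[0,0,0],[0,0,0.145]],[[0,0,0],[0,0,0.145]],[[0,0,0],[0,0,0.145]],[[0,0,0],[0,0,0.145]]])

```text
time_s: 2.1
position: [0.4889, -0.0791, 0.358]
tcp_rot: [[-0.421, 0.907, -0.001], [0.907, 0.421, 0.001], [0.001, -0.001, -1.0]]
force: [-0.8, 0.5, 0.4]
opening: 0.297
grasp_force: 0.0
```

Emit:
drive_tool(motion=[[[0,0,0],[0,0,0.145]],[[0,0,0],[0,0,0.145]],[[0,0,0],[0,0,0.145]],[[0,0,0],[0,0,0]]])

```text
time_s: 2.5
position: [0.489, -0.079, 0.3581]
tcp_rot: [[-0.006, 1.0, -0.001], [1.0, 0.006, 0.0], [0.0, -0.001, -1.0]]
force: [0.2, 0.1, 0.4]
opening: 0.296
grasp_force: 0.0
```

Emit:
drive_tool(motion=[[[-15,10,0],[0,0.145,0]],[[0,0,0],[0,0.145,0]],[[0,0,0],[0,0.145,0]],[[0,0,0],[0,0.145,0]],[[0,0,0],[0,0.145,0]]])

```text
time_s: 3.0
position: [0.4997, -0.0948, 0.3591]
tcp_rot: [[-0.009, 1.0, -0.002], [0.745, 0.008, 0.667], [0.667, 0.004, -0.745]]
force: [0.0, 0.4, -1.3]
opening: 0.3
grasp_force: 0.0
```

Emit:
drive_tool(motion=[[[0,0,0],[0,0.06,0]],[[0,0,0],[0,0,0]]])

```text
time_s: 3.2
position: [0.4991, -0.0956, 0.3565]
tcp_rot: [[-0.002, 1.0, -0.005], [0.706, 0.005, 0.709], [0.709, -0.002, -0.706]]
force: [-0.2, 0.3, -0.8]
opening: 0.296
grasp_force: 0.0
```

```bash
python3 - <<'E'
from h import *
import pickle
s=read_state(); i=capture("wrist")[:,:,::-1]; cv2.imwrite("pics/w1.png",i); pickle.dump(s,open("w1.pkl","wb")); print(s["joint_positions"],s["position"])
E
```

```text
[-42.78509875  24.79343211  84.30740166  32.054269   103.14095633
 -44.81670642] [ 0.49912891 -0.09560244  0.35649834]
```

View pics/w1.png

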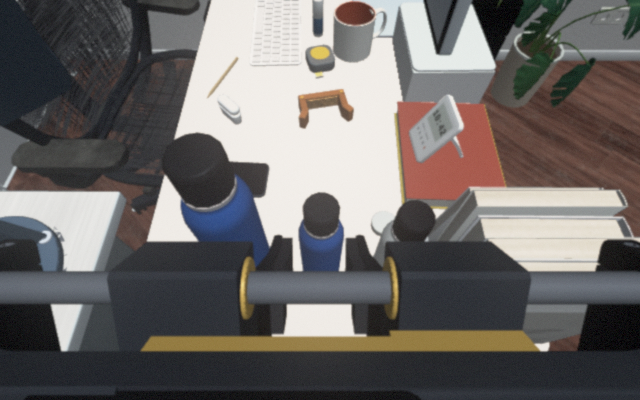

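The wrist view shows the smaller blue bottle's cap at (321,213), between the fingers in the picture, and the stand at (326,105). The rest are the large bottle on the left, the white one at (411,220) and the tin at (383,222). The gripper body is wide along its y.

```bash
python3 - <<'E'
from h import *
import pickle
s=pickle.load(open("w1.pkl","rb")); i=cv2.imread("pics/w1.png")
print("cap",ray("wrist",321.5,203,.212,s).round(4))
h=cv2.cvtColor(i,cv2.COLOR_BGR2HSV);H,S,V=h[...,0].astype(int),h[...,1],h[...,2]
for M,st,c in comps((H>5)&(H<20)&(S>100)&(V>50),100):
    if 280<c[0]<370 and c[1]<140:
        v,u=np.nonzero(M);print(st,c)
        for nm,k in(("L",u==u.min()),("R",u==u.max()),("top",v==v.min())): print(nm,u[k].mean(),v[k].mean(),ray("wrist",u[k].mean(),v[k].mean(),.032,s).round(4))
        for x in range(u.min(),u.max()+1,4): print(x,v[u==x].min(),v[u==x].max(),ray("wrist",x,v[u==x].min(),.032,s)[:2].round(3),end="; ")
for nm,z in(("T",.212),):
    pass
# desk edge at right (top cam)
t=cv2.imread("pics/top0.png"); print("edge",ray("top",230+520/2.4,60+130/2.4,0).round(3),ray("top",230+598/2.4,60+290/2.4,0).round(3))
E
```

```text
cap [0.5016 0.0163 0.212 ]
[338   2  25  22 180] [348.78888889  12.98888889]
L 338.0 13.0 [0.5402 0.623  0.032 ]
R 362.0 21.0 [0.594 0.593 0.032]
top 352.5 2.0 [0.5756 0.6664 0.032 ]
338 13 13 [0.54  0.623]; 342 5 19 [0.55  0.654]; 346 3 18 [0.56  0.662]; 350 2 23 [0.57  0.666]; 354 2 20 [0.579 0.666]; 358 20 23 [0.585 0.597]; 362 20 22 [0.594 0.597]; [299  90  54  28 488] [322.14754098 100.12704918]
L 299.0 97.0 [0.4588 0.3534 0.032 ]
R 352.0 109.0 [0.5599 0.3222 0.032 ]
top 339.5 90.0 [0.5375 0.3726 0.032 ]
299 96 98 [0.459 0.356]; 303 95 117 [0.466 0.359]; 307 95 113 [0.474 0.359]; 311 94 100 [0.482 0.362]; 315 94 99 [0.49  0.362]; 319 93 99 [0.497 0.364]; 323 92 98 [0.505 0.367]; 327 92 97 [0.513 0.367]; 331 91 97 [0.521 0.37 ]; 335 91 96 [0.529 0.37 ]; 339 90 97 [0.537 0.373]; 343 93 107 [0.544 0.364]; 347 104 110 [0.551 0.335]; 351 107 111 [0.558 0.327]; edge [ 0.569 -0.104  0.   ] [ 0.379 -0.109  0.   ]
```

```bash
python3 - <<'E'
from h import *
i=capture("scene")[:,:,::-1]; cv2.imwrite("pics/s2.png",i)
cv2.imwrite("pics/s2c.png",cv2.resize(i[0:300,260:560],None,fx=2,fy=2,interpolation=cv2.INTER_CUBIC))
s=cv2.imread("pics/scene0.png");h=cv2.cvtColor(s,cv2.COLOR_BGR2HSV)
# horizontal extents of bodies in scene: big row 275, small row 250, white row 235
for r in (215,270,):
    m=(h[r,:,0]>100)&(h[r,:,0]<125)&(h[r,:,1]>100); u=np.nonzero(m[350:460])[0]+350
    print(r,u.min(),u.max(),[int(x) for x in u[np.nonzero(np.diff(u)>2)[0]]],[int(x) for x in u[1:][np.diff(u)>2]])
print("big bottom",ray("scene",384,299,0).round(3),"white bottom",ray("scene",470,260,0).round(3),"small",ray("scene",431,276,0).round(3))
for nm,u in(("bigL",364),("bigR",408),("smL",417),("smR",449),("whL",457),("whR",489)): print(nm,ray("scene",u,270 if nm[0]!='b' else 290,0).round(3))
E
```

```text
215 365 449 [408] [420]
270 364 432 [404] [431]
big bottom [ 0.376 -0.005  0.   ] white bottom [ 0.581 -0.015  0.   ] small [ 0.486 -0.007  0.   ]
bigL [0.361 0.034 0.   ]
bigR [ 0.426 -0.011  0.   ]
smL [0.477 0.021 0.   ]
smR [ 0.526 -0.013  0.   ]
whL [ 0.538 -0.022  0.   ]
whR [ 0.587 -0.056  0.   ]
```

View pics/s2c.png

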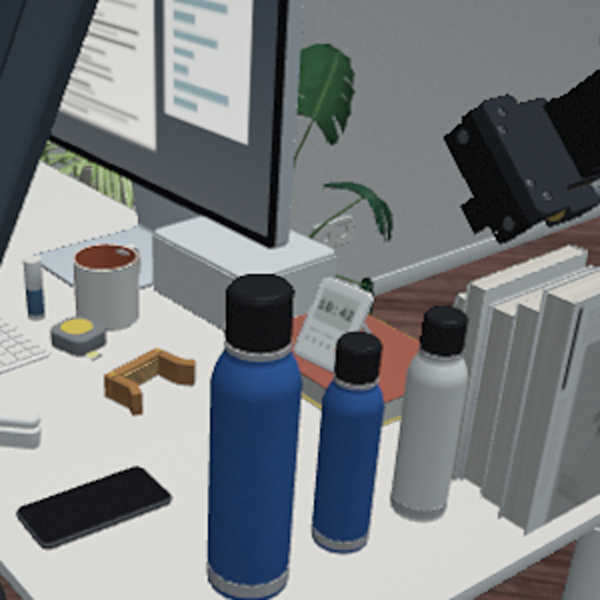

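The crop shows the small blue bottle standing between the large blue one and the white one, with a gap of about 135 mm. The gripper body is 190 mm wide along the tool's y, so it can't pass through that way. I'll close the fingers, turn the hand end-on so its 75 mm side fits the gap, and tilt it so the fingertips lead.

Emit:
drive_tool(motion=[[[0,0,0],[0,-0.145,0]],[[0,0,0],[0,-0.145,0]],[[0,0,0],[0,-0.145,0]],[[0,0,0],[0,-0.145,0]],[[0,0,0],[0,-0.145,0]]], gripper=0)

```text
time_s: 3.8
position: [0.4999, -0.0935, 0.3612]
tcp_rot: [[-0.009, 1.0, 0.005], [0.999, 0.009, 0.052], [0.052, 0.006, -0.999]]
force: [0.9, 0.6, 0.2]
opening: 0.017
grasp_force: 0.0
```

Emit:
drive_tool(motion=[[[0,0,0],[0,-0.06,0]],[[0,0,0],[0,0,0.145]],[[0,0,0],[0,0,0.145]],[[0,0,0],[0,0,0.145]],[[0,0,0],[0,0,0.145]]])

```text
time_s: 4.3
position: [0.4994, -0.0927, 0.3601]
tcp_rot: [[0.545, 0.839, 0.003], [0.839, -0.545, -0.002], [0.0, 0.003, -1.0]]
force: [-0.0, 0.8, 0.3]
opening: 0.005
grasp_force: 0.0
```

Emit:
drive_tool(motion=[[[0,0,0],[0,0,0.145]],[[0,0,0],[0,0,0.145]],[[0,0,0],[0,0,0.145]],[[0,0,0],[0,0,0.145]],[[0,0,0],[0,0,0.145]]])

```text
time_s: 4.8
position: [0.4994, -0.0928, 0.36]
tcp_rot: [[0.964, 0.266, 0.003], [0.266, -0.964, -0.001], [0.002, 0.002, -1.0]]
force: [0.1, -0.2, -0.5]
opening: 0.009
grasp_force: 0.0
```

Emit:
drive_tool(motion=[[[0,0,0],[0,0,0.145]],[[0,0,0],[0,0,0.145]],[[0,0,0],[0,0,0.145]],[[0,0,0],[0,0,0.145]],[[0,0,0],[0,0,0]]])

```text
time_s: 5.3
position: [0.4994, -0.093, 0.3599]
tcp_rot: [[0.954, -0.3, 0.002], [-0.3, -0.954, -0.001], [0.003, 0.0, -1.0]]
force: [-0.5, -0.3, -0.4]
opening: 0.004
grasp_force: 0.0
```

Emit:
drive_tool(motion=[[[0,20,0],[0.145,0,0]],[[0,20,0],[0.145,0,0]],[[0,0,0],[0.145,0,0]],[[0,0,0],[0.145,0,0]],[[0,0,0],[0.145,0,0]]])

```text
time_s: 5.8
position: [0.4877, -0.1323, 0.3573]
tcp_rot: [[0.954, -0.219, 0.205], [-0.3, -0.713, 0.633], [0.007, -0.665, -0.746]]
force: [-0.2, 1.2, -0.4]
opening: 0.004
grasp_force: 0.0
```

Emit:
drive_tool(motion=[[[0,0,0],[0.145,0,0]],[[0,0,0],[0,0,0]],[[0,0,0],[0,0,0]]])

```text
time_s: 6.1
position: [0.4874, -0.132, 0.3557]
tcp_rot: [[0.953, -0.194, 0.231], [-0.302, -0.617, 0.727], [0.001, -0.763, -0.647]]
force: [0.6, -0.5, -0.0]
opening: 0.007
grasp_force: 0.0
```

```bash
python3 - <<'E'
from h import *
s=read_state(); i=capture("scene")[:,:,::-1]; cv2.imwrite("pics/s3.png",cv2.resize(i[0:300,240:640],None,fx=2,fy=2,interpolation=cv2.INTER_CUBIC)); print(np.round(s["joint_positions"],1),s["position"],s["opening"],s["time_s"]); print(np.round(s["tcp_rot"],3))
E
```

```text
[-52.1  22.5  91.7  39.4  97.4  49.3] [ 0.48736286 -0.13195565  0.35566501] 0.006801386748493951 6.1
[[ 0.953 -0.194  0.231]
 [-0.302 -0.617  0.727]
 [ 0.001 -0.763 -0.647]]
```

View pics/s3.png

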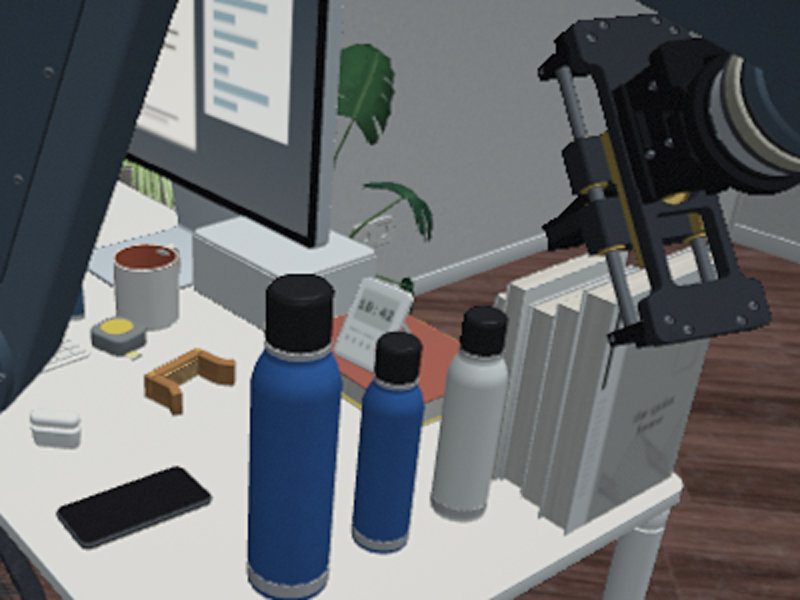

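The view shows the gripper's end plates at ±95 mm on its y, tapered fingers at (560,235), and a thick round wrist behind. The end-on pose, yawed 17.6° and tilted 50°, suits the gap between the bottles at (295,440) and (475,440). Next I descend behind the bottle.

Emit:
drive_tool(motion=[[[-4,30,28],[0,0,0]],[[-4,30,28],[0,0,0]],[[-4,30,28],[0,0,0]],[[-4,30,28],[0,0,0]],[[-4,30,28],[0,0,0]]])

```text
time_s: 6.65
position: [0.4724, -0.1155, 0.1506]
tcp_rot: [[0.954, -0.19, 0.231], [-0.299, -0.62, 0.725], [0.005, -0.761, -0.649]]
force: [0.1, -0.7, -0.1]
opening: 0.006
grasp_force: 0.0
```

Emit:
drive_tool(motion=[[[-4,30,27],[0,0,0]],[[-4,30,27],[0,0,0]],[[-4,24,22],[0,0,0]],[[0,0,0],[0,0,0]],[[0,0,0],[0,0,0]]])

```text
time_s: 7.15
position: [0.4621, -0.1084, 0.0386]
tcp_rot: [[0.954, -0.193, 0.231], [-0.301, -0.616, 0.728], [0.002, -0.764, -0.645]]
force: [-0.1, -0.5, 1.3]
opening: 0.003
grasp_force: 0.0
```

```bash
cat > st.py <<'E'
from h import *
s=read_state(); np.set_printoptions(suppress=True,precision=4)
R=np.array(s["tcp_rot"]);p=np.array(s["position"]);print(s["time_s"],np.round(s["joint_positions"],1),p,s["force"].round(1) if hasattr(s["force"],"round") else s["force"]);print(R.round(3))
import sys
if len(sys.argv)>3:
    t=np.array([float(a) for a in sys.argv[1:4]]);print("tool shift mm",((t-p)@R*1000).round(1))
E
python3 st.py .4785 -.0530 .032
python3 - <<'E'
from h import *
i=capture("scene")[:,:,::-1]; cv2.imwrite("pics/s4.png",cv2.resize(i[100:350,300:600],None,fx=2.4,fy=2.4,interpolation=cv2.INTER_CUBIC))
E
```

```text
7.15 [-52.7  51.3 106.6  43.9  64.3  19.8] [ 0.4621 -0.1084  0.0386] [-0.1 -0.5  1.3]
[[ 0.954 -0.193  0.231]
 [-0.301 -0.616  0.728]
 [ 0.002 -0.764 -0.645]]
tool shift mm [ -1.1 -32.2  48.4]
```

View pics/s4.png

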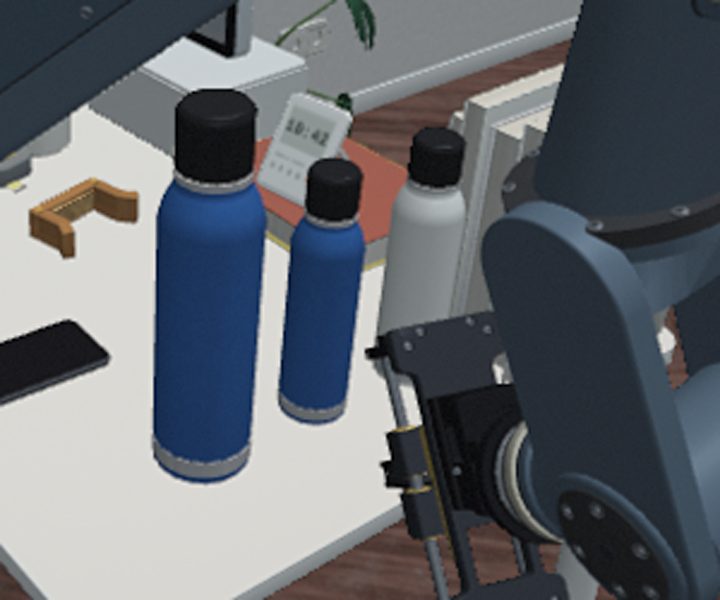

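The view shows the hand low behind the row with the fingertips at about (385,475). The small bottle is at (318,340), with clear lanes on both sides. I go forward to just short of contact.

Emit:
drive_tool(motion=[[[0,-11,16],[0,0,0]],[[0,-11,16],[0,0,0]],[[0,-10,16],[0,0,0]],[[0,-6,8],[0,0,0]],[[0,-6,8],[0,0,0]]])

```text
time_s: 7.7
position: [0.4858, -0.0352, 0.0313]
tcp_rot: [[0.953, -0.193, 0.233], [-0.303, -0.617, 0.727], [0.004, -0.763, -0.646]]
force: [-0.9, 0.3, -0.2]
opening: 0.006
grasp_force: 0.0
```

Emit:
drive_tool(motion=[[[0,-3,4],[0,0,0]],[[0,-3,4],[0,0,0]],[[0,-3,4],[0,0,0]],[[0,0,0],[0,0,0]]])

```text
time_s: 8.1
position: [0.4891, -0.0205, 0.0291]
tcp_rot: [[0.953, -0.196, 0.232], [-0.303, -0.614, 0.729], [-0.0, -0.764, -0.645]]
force: [0.2, -0.3, 0.6]
opening: 0.006
grasp_force: 0.0
```

```bash
python3 st.py .49 -.019 .032
python3 - <<'E'
from h import *
i=capture("scene")[:,:,::-1]; cv2.imwrite("pics/s5.png",cv2.resize(i[100:300,330:530],None,fx=3,fy=3,interpolation=cv2.INTER_CUBIC))
E
```

```text
8.1 [-43.4  52.3 110.7  53.6  58.8  18. ] [ 0.4891 -0.0205  0.0291] [ 0.2 -0.3  0.6]
[[ 0.953 -0.196  0.232]
 [-0.303 -0.614  0.729]
 [-0.    -0.764 -0.645]]
tool shift mm [ 0.4 -3.3 -0.6]
```

View pics/s5.png

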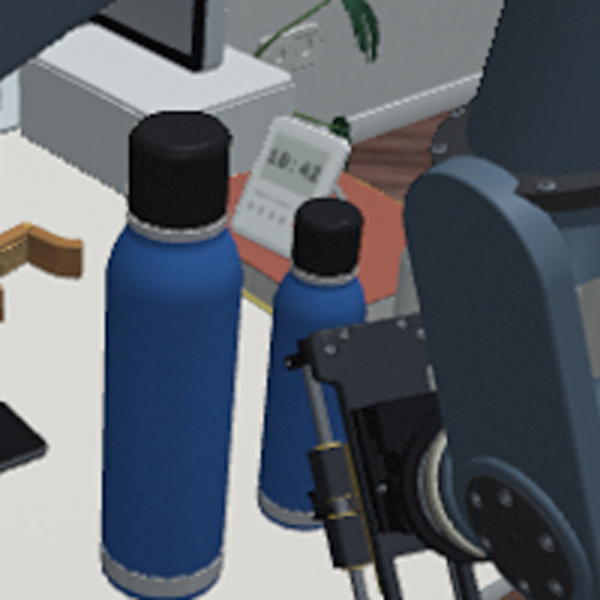

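The view shows the tips right behind the bottle's foot, no contact yet, and the upper end plate near shoulder height at (300,360). I tilt a touch more and raise a little, so the plate stays behind and above the straight part. Then I make a gentle test push.

Emit:
drive_tool(motion=[[[0,-5,-4],[0.03,0,0]],[[0,-1.3,1.5],[0,0,0]],[[0,-1.3,1.5],[0,0,0]],[[0,-1.3,1.5],[0,0,0]],[[0,0,0],[0,0,0]]])

```text
time_s: 8.65
position: [0.4912, -0.0152, 0.0356]
tcp_rot: [[0.953, -0.188, 0.238], [-0.303, -0.593, 0.746], [0.0, -0.783, -0.622]]
force: [-0.9, -1.9, 0.2]
opening: 0.004
grasp_force: 1.2
```

Emit:
drive_tool(motion=[[[0,-1.3,1.6],[0,0,0]],[[0,-1.3,1.6],[0,0,0]],[[0,-1.3,1.6],[0,0,0]],[[0,0,0],[0,0,0]]])

```text
time_s: 9.05
position: [0.4929, -0.0087, 0.0358]
tcp_rot: [[0.953, -0.188, 0.237], [-0.303, -0.592, 0.747], [-0.0, -0.783, -0.622]]
force: [-0.1, -1.9, 0.2]
opening: 0.001
grasp_force: 1.1
```

```bash
cat > tr.py <<'E'
# track bottle: cap & foot in scene relative to scene0
from h import *
import sys
i=capture("scene")[:,:,::-1]; t=capture("top")[:,:,::-1]; cv2.imwrite("pics/tr_s.png",i); cv2.imwrite("pics/tr_t.png",t)
def dark(im,box):
    x0,y0,x1,y1=box;h=cv2.cvtColor(im[y0:y1,x0:x1],cv2.COLOR_BGR2HSV);H,S,V=h[...,0],h[...,1],h[...,2]
    return (H>100)&(H<125)&(S>100)&(V>30)
for n,im in(("scene",i),("top",t)):
    h=cv2.cvtColor(im,cv2.COLOR_BGR2HSV);H,S,V=h[...,0].astype(int),h[...,1],h[...,2]
    m=(H>104)&(H<124)&(S>(150 if n=="scene" else 95))&(V>35)
    for M,st,c in comps(m,100):
        if st[4]<4000 and c[0]>250: print(n,st,c.round(1))
E
python3 tr.py; python3 st.py
```

```text
scene [ 415  189   34   78 1198] [426.  225.5]
top [437 160  32  31 236] [448.3 178.4]
9.15 [-42.7  52.3 110.8  54.9  60.1  17.6] [ 0.4928 -0.0089  0.0357] [ 0.1 -1.4 -0.5]
[[ 0.953 -0.189  0.237]
 [-0.303 -0.592  0.746]
 [-0.    -0.783 -0.622]]
```

```bash
cat > tilt.py <<'E'
from h import *
import sys
def edge(im,rows,a,b):
    h=cv2.cvtColor(im,cv2.COLOR_BGR2HSV);o=[]
    for r in rows:
        m=(h[r,a:b,0]>100)&(h[r,a:b,0]<125)&(h[r,a:b,1]>80); u=np.nonzero(m)[0]
        o.append((r,int(u.min()+a) if len(u) else None,int(u.max()+a) if len(u) else None))
    return o
for f in("pics/scene0.png","pics/tr_s.png"):
    im=cv2.imread(f); print(f,edge(im,range(190,272,10),409,452))
    c=cv2.resize(im[150:290,400:460],None,fx=4,fy=4,interpolation=cv2.INTER_CUBIC); cv2.imwrite(f.replace("pics/","pics/z_"),c)
a=cv2.imread("pics/z_scene0.png");b=cv2.imread("pics/z_tr_s.png");cv2.imwrite("pics/zz.png",np.hstack([a,b]))
E
python3 tilt.py
```

```text
pics/scene0.png [(190, 409, 433), (200, 409, 450), (210, 421, 450), (220, 420, 449), (230, 419, 447), (240, 418, 446), (250, 417, 445), (260, 416, 444), (270, 417, 435)]
pics/tr_s.png [(190, 409, 446), (200, 409, 448), (210, 418, 427), (220, 417, 429), (230, 416, 440), (240, 416, 443), (250, 415, 431), (260, 415, 431), (270, 419, 420)]
```

View pics/zz.png

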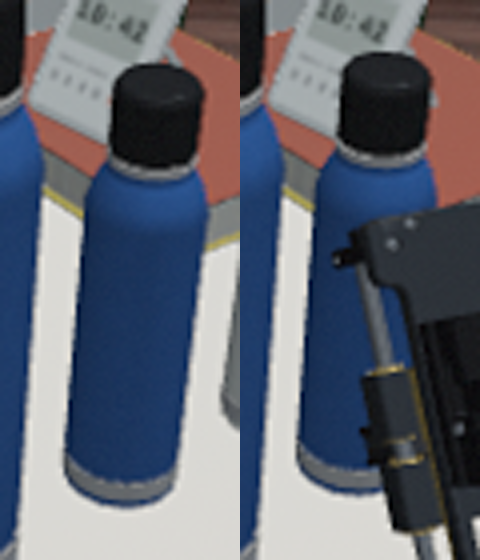

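The crop shows the bottle moved, with the cap 3 px left and the foot about 2 px left, and the plate close behind its shoulder at (355,245). I compute whether it leans.

```bash
cat >> h.py <<'E'
def proj(n,P):
    c=camera_info(n); f=200/np.tan(np.radians(c["fovy"]/2)); q=c["orientation"].T@(np.array(P)-c["xyz"]); return np.array([c["cx"]+f*q[0]/q[2],c["cy"]+f*q[1]/q[2]])
E
python3 - <<'E'
from h import *
for d in(5,8,11): print(d,[(proj("scene",(.5006+.302*d/1e3,.016+.953*d/1e3,z))-proj("scene",(.5006,.016,z))).round(1).tolist() for z in(0,.19)])
a=cv2.imread("pics/scene0.png");b=cv2.imread("pics/tr_s.png")
def sh(x0,y0,x1,y1,m=8):
    k=8
    A=cv2.resize(a[y0:y1,x0:x1],None,fx=k,fy=k,interpolation=cv2.INTER_CUBIC);B=cv2.resize(b[y0-m:y1+m,x0-m:x1+m],None,fx=k,fy=k,interpolation=cv2.INTER_CUBIC)
    r=cv2.matchTemplate(B,A,cv2.TM_CCOEFF_NORMED);_,v,_,l=cv2.minMaxLoc(r);return v,l[0]/k-m,l[1]/k-m
print("cap",sh(425,166,453,192),"foot",sh(413,258,428,277),"foot2",sh(413,250,424,277))
E
```

```text
5 [[-1.1, -1.6], [-1.3, -1.3]]
8 [[-1.8, -2.5], [-2.1, -2.1]]
11 [[-2.5, -3.5], [-2.9, -2.9]]
cap (0.9768351912498474, -2.875, -3.0) foot (0.9965486526489258, -1.875, -2.875) foot2 (0.9967178106307983, -1.875, -2.875)
```

The foot slid about 9 mm and the lean is under 1°, so it slides upright. I continue at 50 mm/s.

Emit:
drive_tool(motion=[[[0,-2,2.5],[0,0,0]],[[0,-3.1,3.9],[0,0,0]],[[0,-3.1,3.9],[0,0,0]],[[0,-3.1,3.9],[0,0,0]],[[0,-3.1,3.9],[0,0,0]]])

```text
time_s: 9.65
position: [0.5, 0.0135, 0.0358]
tcp_rot: [[0.953, -0.189, 0.237], [-0.303, -0.592, 0.747], [-0.0, -0.783, -0.622]]
force: [-1.3, -2.8, 1.5]
opening: 0.008
grasp_force: 1.5
```

Emit:
drive_tool(motion=[[[0,-3.1,3.9],[0,0,0]],[[0,-3.1,3.9],[0,0,0]],[[0,-3.1,3.9],[0,0,0]],[[0,-2,2.5],[0,0,0]],[[0,0,0],[0,0,0]]])

```text
time_s: 10.15
position: [0.5053, 0.0309, 0.0358]
tcp_rot: [[0.953, -0.188, 0.237], [-0.303, -0.592, 0.747], [-0.0, -0.783, -0.621]]
force: [-0.5, -1.1, -0.6]
opening: 0.007
grasp_force: 0.5
```

```bash
cat > loc.py <<'E'
# bottle from cap: dark blob under blue in scene & top -> print foot/cap estimates
from h import *
import sys
s=read_state(); a=cv2.imread("pics/scene0.png"); b=capture("scene")[:,:,::-1].copy(); cv2.imwrite("pics/tr_s.png",b)
def find(x0,y0,x1,y1,guess,m=14):
    k=4;g=proj("scene",guess)-proj("scene",(.5006,.016,guess[2])); dx,dy=np.round(g).astype(int)
    A=cv2.resize(a[y0:y1,x0:x1],None,fx=k,fy=k,interpolation=cv2.INTER_CUBIC);B=cv2.resize(b[y0+dy-m:y1+dy+m,x0+dx-m:x1+dx+m],None,fx=k,fy=k,interpolation=cv2.INTER_CUBIC)
    v,l=cv2.minMaxLoc(cv2.matchTemplate(B,A,cv2.TM_CCOEFF_NORMED))[1::2];return v,l[0]/k-m+dx,l[1]/k-m+dy
gx,gy=float(sys.argv[1]),float(sys.argv[2])
for n,box,z in(("cap",(425,166,453,192),.19),("footL",(413,258,426,277),0.005)):
    v,du,dv=find(*box,(gx,gy,z)); p=proj("scene",(.5006,.016,z))+[du,dv]; print(n,round(v,2),du,dv,ray("scene",*p,z).round(4))
E
python3 loc.py .516 .063; python3 st.py
```

```text
cap 0.87 -12.5 -13.75 [0.5181 0.0659 0.19  ]
footL 0.63 -6.75 -14.25 [0.5207 0.0565 0.005 ]
10.2 [-38.   52.3 111.8  59.5  58.4  17.5] [0.5053 0.0307 0.0357] [-1.1 -0.7 -1.2]
[[ 0.953 -0.188  0.237]
 [-0.303 -0.592  0.747]
 [-0.    -0.783 -0.622]]
```

Emit:
drive_tool(motion=[[[0,-2,2.5],[0,0,0]],[[0,-3.1,3.9],[0,0,0]],[[0,-3.1,3.9],[0,0,0]],[[0,-3.1,3.9],[0,0,0]],[[0,-3.1,3.9],[0,0,0]]])

```text
time_s: 10.7
position: [0.5125, 0.0527, 0.0359]
tcp_rot: [[0.953, -0.189, 0.238], [-0.303, -0.592, 0.746], [-0.0, -0.783, -0.622]]
force: [-1.0, -3.6, 1.2]
opening: 0.007
grasp_force: 1.5
```

Emit:
drive_tool(motion=[[[0,-3.1,3.9],[0,0,0]],[[0,-3.1,3.9],[0,0,0]],[[0,-3.1,3.9],[0,0,0]],[[0,-3.1,3.9],[0,0,0]],[[0,-3.1,3.9],[0,0,0]]])

```text
time_s: 11.2
position: [0.5201, 0.0764, 0.0359]
tcp_rot: [[0.953, -0.189, 0.238], [-0.303, -0.592, 0.746], [-0.0, -0.783, -0.622]]
force: [-1.2, -2.9, 1.4]
opening: 0.003
grasp_force: 1.5
```

Emit:
drive_tool(motion=[[[0,-3.1,3.9],[0,0,0]],[[0,-3.1,3.9],[0,0,0]],[[0,-3.1,3.9],[0,0,0]],[[0,-2,2.5],[0,0,0]],[[0,0,0],[0,0,0]]])

```text
time_s: 11.7
position: [0.5254, 0.0939, 0.0359]
tcp_rot: [[0.953, -0.188, 0.237], [-0.303, -0.592, 0.747], [-0.0, -0.783, -0.622]]
force: [-0.6, -1.6, -1.0]
opening: 0.003
grasp_force: 0.5
```

```bash
python3 loc.py .535 .13; python3 st.py; python3 - <<'E'
from h import *
t=capture("top")[:,:,::-1]; s=cv2.imread("pics/tr_s.png")
cv2.imwrite("pics/p7.png",np.hstack([cv2.resize(t[60:260,260:480],(440,400)),cv2.resize(s[110:310,330:510],(360,400))]))
E
```

```text
cap 0.46 -28.5 -30.0 [0.5394 0.133  0.19  ]
footL 0.3 -12.0 -32.75 [0.5551 0.1099 0.005 ]
11.75 [-30.1  52.3 112.3  66.8  56.3  18.2] [0.5254 0.0937 0.0357] [ 0.  -0.5 -1.6]
[[ 0.953 -0.188  0.237]
 [-0.303 -0.593  0.746]
 [-0.    -0.783 -0.622]]
```

View pics/p7.png

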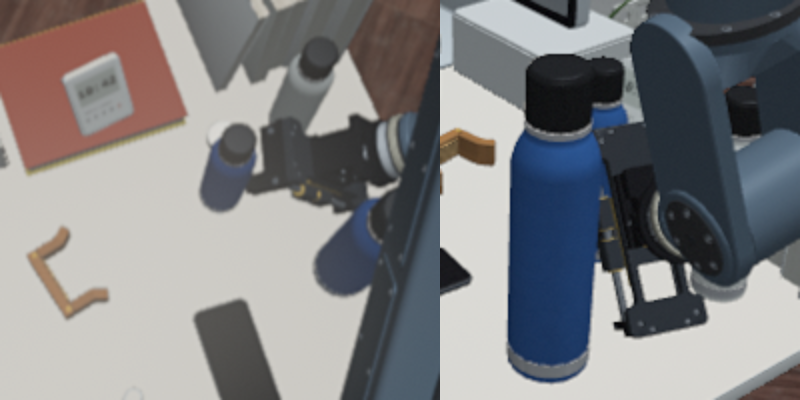

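Left half: the bottle is now out of the row, standing at about (.539,.133), with the hand behind it and free of the white one; the tin at (215,130) is untouched. No wrist camera body sticks out. I keep going end-on with a slight turn left.

Emit:
drive_tool(motion=[[[0.2,-2,2.5],[0,-0.008,-0.006]],[[0.4,-3.1,3.9],[0,-0.008,-0.006]],[[0.4,-3.1,3.9],[0,-0.008,-0.006]],[[0.4,-3.1,3.9],[0,-0.008,-0.006]],[[0.4,-3.1,3.9],[0,-0.008,-0.006]]])

```text
time_s: 12.3
position: [0.534, 0.1154, 0.0359]
tcp_rot: [[0.967, -0.159, 0.199], [-0.254, -0.601, 0.758], [-0.001, -0.783, -0.622]]
force: [-0.8, -3.0, 0.9]
opening: 0.005
grasp_force: 1.5
```

Emit:
drive_tool(motion=[[[0.4,-3.1,3.9],[0,-0.008,-0.006]],[[0.4,-3.1,3.9],[0,-0.008,-0.006]],[[0.4,-3.1,3.9],[0,-0.008,-0.006]],[[0.4,-3.1,3.9],[0,-0.008,-0.006]],[[0.4,-3.1,3.9],[0,-0.008,-0.006]]])

```text
time_s: 12.8
position: [0.5417, 0.1391, 0.0359]
tcp_rot: [[0.979, -0.13, 0.16], [-0.206, -0.608, 0.767], [-0.003, -0.783, -0.622]]
force: [-1.4, -3.8, 0.9]
opening: 0.005
grasp_force: 1.5
```

Emit:
drive_tool(motion=[[[0,-2,2.5],[0,0,0]],[[0,0,0],[0,0,0]]])

```text
time_s: 13.0
position: [0.5421, 0.1425, 0.0359]
tcp_rot: [[0.979, -0.13, 0.16], [-0.206, -0.608, 0.767], [-0.003, -0.783, -0.621]]
force: [0.1, -0.8, -0.9]
opening: 0.01
grasp_force: 0.5
```

```bash
python3 st.py; python3 - <<'E'
from h import *
t=capture("top")[:,:,::-1]; s=capture("scene")[:,:,::-1]; cv2.imwrite("pics/tt.png",t); cv2.imwrite("pics/ts.png",s)
a=cv2.imread("pics/top0.png")
# cap template in top
def f(img,tpl,box,k=4):
    x0,y0,x1,y1=box
    A=cv2.resize(tpl,None,fx=k,fy=k,interpolation=cv2.INTER_CUBIC);B=cv2.resize(img[y0:y1,x0:x1],None,fx=k,fy=k,interpolation=cv2.INTER_CUBIC)
    r=cv2.matchTemplate(B,A,cv2.TM_CCOEFF_NORMED);_,v,_,l=cv2.minMaxLoc(r);return v,x0+l[0]/k,y0+l[1]/k
tpl=a[119:140,423:445]
v,x,y=f(t,tpl,(320,80,425,175)); p=np.array([x-423+434.2,y-119+129]);print("cap",v,p,ray("top",*p,.212).round(4))
for n,b in(("W",(398,76,434,100)),("tin",(361,118,382,138)),("B",(446,152,476,178)),("phone",(355,205,402,272))):
    x0,y0,x1,y1=b;v,x,y=f(t,a[y0:y1,x0:x1],(x0-8,y0-8,x1+8,y1+8));print(n,round(v,2),x-x0,y-y0)
E
```

```text
13.0 [-23.3  52.4 108.1  65.1  57.8  23. ] [0.5421 0.1425 0.0359] [ 0.1 -0.8 -0.9]
[[ 0.979 -0.13   0.16 ]
 [-0.206 -0.608  0.767]
 [-0.003 -0.783 -0.621]]
cap 0.8545383810997009 [355.7  133.75] [0.5451 0.1737 0.212 ]
W 1.0 0.0 0.0
tin 0.43 -8.0 -7.75
B 0.08 -8.0 -8.0
phone 1.0 0.0 0.0
```

The bottle is at about (.548,.178), clear of the row, and the white one and phone haven't moved. I back off, lift, and turn the hand for a low two-fingertip cradle push, which keeps contact at about 20 mm for the run into the stand.

Emit:
drive_tool(motion=[[[0,6,-8],[0,0,0]],[[0,8,-10],[0,0,0]],[[0,-28,-22],[0,0,0]],[[0,-34,-27],[0,0,0]],[[0,-34,-27],[0,0,0]]])

```text
time_s: 13.6
position: [0.5374, 0.1183, 0.1593]
tcp_rot: [[0.978, -0.134, 0.16], [-0.209, -0.607, 0.767], [-0.006, -0.784, -0.621]]
force: [-0.2, -0.2, 0.7]
opening: 0.006
grasp_force: 0.0
```

Emit:
drive_tool(motion=[[[0,-34,-27],[0,0,0]],[[0,-34,-27],[0,0,0]],[[0,-34,-27],[0,0,0]],[[0,-34,-27],[0,0,0]],[[0,0,0],[-0.145,0,0]]])

```text
time_s: 14.1
position: [0.5394, 0.1158, 0.3346]
tcp_rot: [[0.977, -0.155, 0.145], [-0.212, -0.714, 0.667], [0.001, -0.683, -0.731]]
force: [0.5, 0.1, -0.2]
opening: 0.004
grasp_force: 0.0
```

Emit:
drive_tool(motion=[[[0,0,0],[-0.145,0,0]],[[0,0,0],[-0.145,0,0]],[[0,0,0],[-0.145,0,0]],[[0,0,0],[-0.145,0,0]],[[0,0,0],[-0.145,0,0]]], gripper=0.3)

```text
time_s: 14.6
position: [0.5383, 0.1176, 0.3334]
tcp_rot: [[0.978, -0.209, 0.004], [-0.209, -0.978, 0.023], [-0.001, -0.023, -1.0]]
force: [-0.0, -0.7, -0.4]
opening: 0.285
grasp_force: 0.0
```

Emit:
drive_tool(motion=[[[0,0,0],[-0.03,0,0]],[[0,0,0],[0,0,-0.142]],[[0,0,0],[0,0,-0.142]],[[0,0,0],[0,0,-0.142]],[[0,0,0],[0,0,-0.142]]])

```text
time_s: 15.1
position: [0.5377, 0.1179, 0.3318]
tcp_rot: [[0.935, 0.356, -0.005], [0.356, -0.935, -0.0], [-0.005, -0.001, -1.0]]
force: [-0.4, 0.3, -0.8]
opening: 0.298
grasp_force: 0.0
```

Emit:
drive_tool(motion=[[[0,0,0],[0,0,-0.142]],[[0,0,0],[0,0,-0.142]],[[0,0,0],[0,0,-0.142]],[[0,0,0],[0,0,-0.142]],[[0,0,0],[0,0,-0.142]]])

```text
time_s: 15.6
position: [0.5377, 0.1178, 0.3318]
tcp_rot: [[0.477, 0.879, -0.005], [0.879, -0.477, -0.0], [-0.002, -0.004, -1.0]]
force: [-0.0, -0.0, -0.2]
opening: 0.299
grasp_force: 0.0
```

Emit:
drive_tool(motion=[[[0,0,0],[0,0,-0.142]],[[0,0,0],[0,0,-0.142]],[[0,0,0],[0,0,-0.142]],[[0,0,0],[0,0,0]],[[0,0,0],[0,0,0]]])

```text
time_s: 16.1
position: [0.538, 0.1184, 0.332]
tcp_rot: [[0.079, 0.997, -0.004], [0.997, -0.079, 0.0], [-0.0, -0.004, -1.0]]
force: [0.1, -0.2, -0.3]
opening: 0.3
grasp_force: 0.0
```

```bash
python3 st.py; python3 - <<'E'
from h import *
s=read_state();w=capture("wrist")[:,:,::-1]; cv2.imwrite("pics/w2.png",w)
t=capture("top")[:,:,::-1]; cv2.imwrite("pics/tt.png",t)
cv2.imwrite("pics/p8.png",np.hstack([cv2.resize(w,(480,300)),cv2.resize(t[60:260,240:453],(320,300))]))
E
```

```text
16.1 [ 0.8 18.1 84.3  0.  77.8  5.3] [0.538  0.1184 0.332 ] [ 0.1 -0.2 -0.3]
[[ 0.079  0.997 -0.004]
 [ 0.997 -0.079  0.   ]
 [-0.    -0.004 -1.   ]]
```

View pics/p8.png

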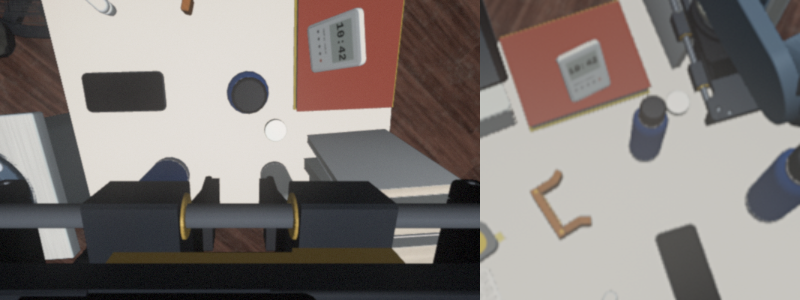

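Left: the upright bottle's cap at (248,95), the tin at (275,130), the fingers at (210,215) and (275,215). That was the eleventh picture, one over the limit, so I view no more and measure by numbers only from here.

```bash
cat > cap.py <<'E'
from h import *
import sys
def top(img=None):
    t=capture("top")[:,:,::-1] if img is None else img; a=cv2.imread("pics/top0.png")
    h=cv2.cvtColor(t,cv2.COLOR_BGR2HSV);H,S,V=h[...,0].astype(int),h[...,1],h[...,2]
    # bottle blob: dark pixels on bright desk
    m=(cv2.morphologyEx((V<105).astype(np.uint8),cv2.MORPH_OPEN,np.ones((3,3),np.uint8)))
    return t,m
if __name__=="__main__":
    s=read_state()
    w=cv2.imread("pics/w2.png");h=cv2.cvtColor(w,cv2.COLOR_BGR2HSV)
    for M,st,c in comps((h[...,2]<60)&(h[...,1]<110),300):
        if 280<c[0]<380 and c[1]<220:
            (x,y),r=cv2.minEnclosingCircle(np.argwhere(M)[:,::-1].astype(np.float32)); print("w cap",st,(x,y,r),ray("wrist",x,y,.212,s).round(4))
    t=cv2.imread("pics/tt.png");a=cv2.imread("pics/top0.png")
    r=cv2.matchTemplate(t[100:200,310:400],a[119:140,423:445],cv2.TM_CCOEFF_NORMED);v,l=cv2.minMaxLoc(r)[1::2]
    p=np.array(l)+[310-423+434.2,100-119+129];print("t cap",v,p,ray("top",*p,.212).round(4))
    for n,b in(("W",(398,76,434,100)),("tin",(361,118,382,138)),("B",(416,180,440,208)),("phone",(355,205,402,272)),("stand",(270,170,320,222)),("tape",(220,205,260,240))):
        x0,y0,x1,y1=b;r=cv2.matchTemplate(t[y0-6:y1+6,x0-6:x1+6],a[y0:y1,x0:x1],cv2.TM_CCOEFF_NORMED);v,l=cv2.minMaxLoc(r)[1::2];print(n,round(v,2),l[0]-6,l[1]-6)
E
python3 cap.py
```

```text
t cap 0.8681197762489319 [356.2 133. ] [0.5462 0.1721 0.212 ]
W 0.23 6 3
tin 0.52 0 0
B 1.0 0 0
phone 1.0 0 0
stand 1.0 0 0
tape 1.0 0 0
```

Emit:
drive_tool(motion=[[[-5,7,0],[0,0.145,0]],[[0,0,0],[0,0.145,0]],[[0,0,0],[0,0.145,0]],[[0,0,0],[0,0.035,0]],[[0,0,0],[0,0,0]]])

```text
time_s: 16.7
position: [0.5448, 0.1121, 0.3314]
tcp_rot: [[0.073, 0.997, 0.031], [0.888, -0.079, 0.452], [0.453, -0.005, -0.891]]
force: [0.5, 0.6, -0.1]
opening: 0.303
grasp_force: 0.0
```

Emit:
drive_tool(motion=[[[-20,0,39],[0,0,0]],[[-20,0,39],[0,0,0]],[[-20,0,39],[0,0,0]],[[-20,0,39],[0,0,0]],[[-20,0,39],[0,0,0]]])

```text
time_s: 17.2
position: [0.5448, 0.1138, 0.112]
tcp_rot: [[0.067, 0.997, 0.033], [0.89, -0.074, 0.451], [0.452, -0.001, -0.892]]
force: [0.5, -0.2, 0.5]
opening: 0.298
grasp_force: 0.0
```

```bash
python3 st.py .545 .113 .012; python3 - <<'E'
from h import *
s=read_state()
w=cv2.imread("pics/w2.png");v=cv2.cvtColor(w,cv2.COLOR_BGR2HSV)[...,2]
m=np.zeros_like(v);m[85:170,285:375]=v[85:170,285:375]<70
for M,st,c in comps(m,200): print(st,c)
E
```

```text
17.2 [-14.5  35.8 101.8  33.9  52.8 -33.6] [0.5448 0.1138 0.112 ] [ 0.5 -0.2  0.5]
[[ 0.067  0.997  0.033]
 [ 0.89  -0.074  0.451]
 [ 0.452 -0.001 -0.892]]
tool shift mm [-45.9   0.4  88.9]
[309 104  47  46 373] [329.68096515 121.39946381]
```

Emit:
drive_tool(motion=[[[-18,0,35],[0,0,0]],[[-18,0,35],[0,0,0]],[[-10,0,19],[0,0,0]],[[0,0,0],[0,0,0]]])

```text
time_s: 17.6
position: [0.5427, 0.1136, 0.0104]
tcp_rot: [[0.069, 0.997, 0.027], [0.889, -0.074, 0.453], [0.453, -0.008, -0.891]]
force: [0.9, 1.1, 0.1]
opening: 0.298
grasp_force: 0.0
```

```bash
python3 st.py; python3 - <<'E'
from h import *
S={"position":np.array([.538,.1184,.332]),"tcp_rot":np.array([[.079,.997,-.004],[.997,-.079,0],[0,-.004,-1]])}
print(ray("wrist",332.5,127,.212,S).round(4))
E
```

```text
17.6 [-14.6  46.5 103.5  40.4  43.3 -43.4] [0.5427 0.1136 0.0104] [0.9 1.1 0.1]
[[ 0.069  0.997  0.027]
 [ 0.889 -0.074  0.453]
 [ 0.453 -0.008 -0.891]]
[0.5532 0.1731 0.212 ]
```

Emit:
drive_tool(motion=[[[4.5,6,2.3],[0,0,0]],[[8,0,4.1],[0,0,0]],[[4.5,0,2.3],[0,0,0]],[[3,0,1.5],[0,0,0]],[[3,0,1.5],[0,0,0]]])

```text
time_s: 18.1
position: [0.5521, 0.1384, 0.0138]
tcp_rot: [[0.067, 0.997, 0.033], [0.889, -0.074, 0.452], [0.453, -0.001, -0.891]]
force: [-0.3, -0.5, 0.4]
opening: 0.299
grasp_force: 0.0
```

Emit:
drive_tool(motion=[[[3,0,1.5],[0,0,0]],[[4.4,0.9,2.2],[0.0136,0,-0.0267]],[[4.4,0.9,2.2],[0.0136,0,-0.0267]],[[4.4,0.9,2.2],[0.0136,0,-0.0267]],[[4.4,0.9,2.2],[0.0136,0,-0.0267]]])

```text
time_s: 18.6
position: [0.5571, 0.1607, 0.0131]
tcp_rot: [[-0.041, 0.999, -0.023], [0.891, 0.047, 0.453], [0.453, -0.002, -0.891]]
force: [0.5, -2.6, 1.6]
opening: 0.303
grasp_force: 1.5
```

```bash
python3 st.py; cat > cap2.py <<'E'
from h import *
import sys
s=read_state();w=capture("wrist")[:,:,::-1].copy();h=cv2.cvtColor(w,cv2.COLOR_BGR2HSV);H,S,V=h[...,0].astype(int),h[...,1],h[...,2]
cv2.imwrite("pics/w3.png",w)
for nm,m,z in(("dark",(V<70)&(S<120),.212),("blue",(H>104)&(H<125)&(S>130)&(V>35),.15),("wood",(H>5)&(H<20)&(S>110)&(V>50),.032)):
    for M,st,c in comps(m,150): print(nm,st,c.round(0),ray("wrist",st[0]+st[2]/2,st[1]+st[3]/2,z,s).round(3)[:2])
E
python3 cap2.py
```

```text
18.6 [ -9.1  47.1  99.2  37.7  46.4 -41.2] [0.5571 0.1607 0.0131] [ 0.5 -2.6  1.6]
[[-0.041  0.999 -0.023]
 [ 0.891  0.047  0.453]
 [ 0.453 -0.002 -0.891]]
dark [   0  142   49  131 4768] [ 19. 207.] [0.577 0.149]
dark [255 236  37  37 867] [278. 257.] [0.561 0.151]
dark [346 236  39  37 863] [360. 257.] [0.556 0.151]
dark [  353   241   180    95 12002] [451. 290.] [0.551 0.153]
dark [ 534  240  106   34 1102] [616. 259.] [0.542 0.15 ]
dark [    0   243   640   157 46603] [285. 351.] [0.558 0.155]
blue [  121     0   406   226 51749] [329.  76.] [0.558 0.172]
```

Emit:
drive_tool(motion=[[[4.3,-0.7,2.2],[0.0118,0,-0.0232]],[[4.3,-0.7,2.2],[0.0118,0,-0.0232]],[[4.3,-0.7,2.2],[0.0118,0,-0.0232]],[[4.3,-0.7,2.2],[0.0118,0,-0.0232]],[[4.3,-0.7,2.2],[0.0118,0,-0.0232]]])

```text
time_s: 19.15
position: [0.5505, 0.1848, 0.013]
tcp_rot: [[-0.156, 0.984, -0.082], [0.877, 0.176, 0.446], [0.454, -0.002, -0.891]]
force: [1.7, -2.8, 0.2]
opening: 0.302
grasp_force: 1.5
```

Emit:
drive_tool(motion=[[[4.3,-0.7,2.2],[0.0118,0,-0.0232]],[[4.3,-1.1,2.2],[0,0,0]],[[4.3,-1.1,2.2],[0,0,0]],[[4.3,-1.1,2.2],[0,0,0]],[[4.3,-1.1,2.2],[0,0,0]]])

```text
time_s: 19.65
position: [0.5404, 0.2075, 0.013]
tcp_rot: [[-0.177, 0.98, -0.093], [0.873, 0.2, 0.444], [0.454, -0.003, -0.891]]
force: [1.1, -2.8, 1.3]
opening: 0.301
grasp_force: 1.6
```

```bash
python3 st.py; cat > loc2.py <<'E'
# bottle: top-view cap template + blue width in wrist; scene cap
from h import *
t=capture("top")[:,:,::-1].copy();a=cv2.imread("pics/top0.png");cv2.imwrite("pics/tt.png",t)
s=read_state();R=np.array(s["tcp_rot"]);p=np.array(s["position"]);d=R[:2,0]/np.hypot(*R[:2,0]);g=p[:2]+.031*d
c=proj("top",(*g,.212)).astype(int);m=22
r=cv2.matchTemplate(t[c[1]-m:c[1]+m,c[0]-m:c[0]+m],a[119:140,423:445],cv2.TM_CCOEFF_NORMED);v,l=cv2.minMaxLoc(r)[1::2]
q=np.array(l)+c-m+[434.2-423,10];print("expected from hand",g.round(4),"cap top",round(v,2),ray("top",*q,.212).round(4)+[.0056,.001,0])
w=capture("wrist")[:,:,::-1];h=cv2.cvtColor(w,cv2.COLOR_BGR2HSV);b=(h[...,0]>104)&(h[...,0]<125)&(h[...,1]>130)
for row in(120,160,200): u=np.nonzero(b[row])[0];print(row,u.min(),u.max())
E
python3 loc2.py
```

```text
19.65 [ -4.   47.4  97.8  35.6  48.6 -42.6] [0.5404 0.2075 0.013 ] [ 1.1 -2.8  1.3]
[[-0.177  0.98  -0.093]
 [ 0.873  0.2    0.444]
 [ 0.454 -0.003 -0.891]]
expected from hand [0.5335 0.2386] cap top 0.59 [0.5354 0.2337 0.212 ]
120 220 437
160 266 395
200 285 357
```

Emit:
drive_tool(motion=[[[4.3,-1.2,2.2],[0,0,0]],[[4.3,-1.2,2.2],[0,0,0]],[[4.3,-1.2,2.2],[0,0,0]],[[4.3,-1.2,2.2],[0,0,0]],[[4.3,-1.2,2.2],[0,0,0]]])

```text
time_s: 20.25
position: [0.53, 0.2299, 0.013]
tcp_rot: [[-0.177, 0.98, -0.093], [0.873, 0.2, 0.444], [0.454, -0.003, -0.891]]
force: [1.2, -1.7, 0.7]
opening: 0.299
grasp_force: 1.5
```

Emit:
drive_tool(motion=[[[4.3,-1.2,2.2],[0,0,0]],[[4.3,-1.2,2.2],[0,0,0]],[[4.3,0,2.2],[0,0,0]],[[0,0,0],[0,0,0]]])

```text
time_s: 20.65
position: [0.524, 0.2442, 0.013]
tcp_rot: [[-0.177, 0.98, -0.095], [0.873, 0.201, 0.445], [0.455, -0.004, -0.891]]
force: [0.2, -1.6, -0.5]
opening: 0.302
grasp_force: 0.6
```

```bash
python3 st.py; python3 loc2.py; python3 - <<'E'
from h import *
t=cv2.imread("pics/tt.png");a=cv2.imread("pics/top0.png")
# stand points from top0 at z=.032: fit inner walls
h=cv2.cvtColor(a,cv2.COLOR_BGR2HSV);H,S,V=h[...,0].astype(int),h[...,1],h[...,2]
m=(H<20)&(S>70)&(V>60)
for M,st,c in comps(m,100):
    if 270<c[0]<320 and 160<c[1]<230:
        v,u=np.nonzero(M);P=np.array([ray("top",x,y,.032)[:2] for x,y in zip(u,v)])
        g=.2;ex=np.array([np.cos(g),np.sin(g)]);ey=np.array([-np.sin(g),np.cos(g)])
        for o in([.507,.327],):
            X=(P-o)@ex*1e3;Y=(P-o)@ey*1e3
            for y0 in range(-30,60,6):
                k=(Y>=y0)&(Y<y0+6); 
                if k.any(): print(y0+3,np.sort(X[k]).round(0)[[0,-1]], "inner",X[k][X[k]<0].max().round(0) if (X[k]<0).any() else None,X[k][X[k]>0].min().round(0) if (X[k]>0).any() else None)
E
```

```text
20.65 [ -0.3  47.1  99.3  37.8  46.5 -41.3] [0.524  0.2442 0.013 ] [ 0.2 -1.6 -0.5]
[[-0.177  0.98  -0.095]
 [ 0.873  0.201  0.445]
 [ 0.455 -0.004 -0.891]]
expected from hand [0.5179 0.2744] cap top 0.58 [0.5175 0.2652 0.212 ]
120 223 439
160 257 391
200 287 359
-15 [-51.  47.] inner -44.0 42.0
-9 [-52.  50.] inner -40.0 36.0
-3 [-50.  47.] inner -36.0 34.0
3 [-46.  43.] inner -35.0 32.0
9 [-46.  43.] inner -35.0 32.0
15 [-45.  43.] inner -35.0 32.0
21 [-45.  42.] inner -35.0 32.0
27 [-46.  43.] inner -5.0 4.0
33 [-46.  43.] inner -1.0 0.0
39 [-45.  43.] inner -0.0 1.0
45 [-43.  30.] inner -2.0 7.0
```

The bottle is about 2 mm off the stand's axis and 54 mm from home. I push straight in, slowing near the end.

Emit:
drive_tool(motion=[[[4.4,-0.2,2.3],[0,0,0]],[[4.4,-0.2,2.3],[0,0,0]],[[4.4,-0.2,2.3],[0,0,0]],[[4.4,-0.2,2.3],[0,0,0]],[[4.4,-0.2,2.3],[0,0,0]]])

```text
time_s: 21.25
position: [0.519, 0.2678, 0.0127]
tcp_rot: [[-0.177, 0.98, -0.093], [0.873, 0.2, 0.444], [0.454, -0.002, -0.891]]
force: [-0.4, -2.9, 1.7]
opening: 0.294
grasp_force: 1.6
```

Emit:
drive_tool(motion=[[[4.4,-0.2,2.3],[0,0,0]],[[4.4,-0.2,2.3],[0,0,0]],[[3.6,0,1.8],[0,0,0]],[[2.7,0,1.4],[0,0,0]],[[1.8,0,0.9],[0,0,0]]])

```text
time_s: 21.75
position: [0.5146, 0.2862, 0.0127]
tcp_rot: [[-0.177, 0.98, -0.093], [0.873, 0.2, 0.444], [0.454, -0.003, -0.891]]
force: [0.5, -4.3, 2.6]
opening: 0.3
grasp_force: 1.8
```

Emit:
drive_tool(motion=[[[1.8,0,0.9],[0,0,0]],[[1.8,0,0.9],[0,0,0]],[[0.9,0,0.5],[0,0,0]]])

```text
time_s: 22.05
position: [0.5137, 0.291, 0.0126]
tcp_rot: [[-0.177, 0.98, -0.093], [0.873, 0.2, 0.444], [0.454, -0.003, -0.891]]
force: [0.0, -3.3, 2.4]
opening: 0.301
grasp_force: 1.9
```

```bash
python3 st.py; python3 loc2.py
```

```text
22.05 [  4.6  47.1  99.2  39.8  44.7 -38.3] [0.5137 0.291  0.0126] [ 0.  -3.3  2.4]
[[-0.177  0.98  -0.093]
 [ 0.873  0.2    0.444]
 [ 0.454 -0.003 -0.891]]
expected from hand [0.5075 0.3215] cap top 0.56 [0.5042 0.3079 0.212 ]
120 211 438
160 250 403
200 279 371
```

```bash
cat > tri.py <<'E'
from h import *
s=read_state();R=np.array(s["tcp_rot"]);p=np.array(s["position"]);d=R[:2,0]/np.hypot(*R[:2,0]);g=p[:2]+.031*d
im={n:capture(n)[:,:,::-1].copy() for n in("scene","top")}
for n in im:
    cv2.imwrite(f"pics/q_{n}.png",im[n])
    for z in(.195,.212): print(n,z,proj(n,(*g,z)).round(1),end=" ")
    c=proj(n,(*g,.195)).astype(int);h=cv2.cvtColor(im[n],cv2.COLOR_BGR2HSV);m=np.zeros(h.shape[:2],bool)
    sl=np.s_[c[1]-30:c[1]+30,c[0]-30:c[0]+30];hh=h[sl];m[sl]=(hh[...,2]<70)&(hh[...,1]<120)
    for M,st,cc in comps(m,60): print("dark",st,cc.round(1),end=" ")
    m[:]=False;sl=np.s_[c[1]-40:c[1]+90,c[0]-45:c[0]+45];hh=h[sl];m[sl]=(hh[...,0]>104)&(hh[...,0]<125)&(hh[...,1]>100)
    for M,st,cc in comps(m,60): print("blue",st,cc.round(1),end=" ")
    print()
E
python3 tri.py
```

```text
scene 0.195 [338.6 120.5] scene 0.212 [338.5 113. ] dark [326  90  42  20 160] [346.7  98.5] dark [330 111  18  21 299] [338.6 120.9] dark [349 135  19  15 156] [358.9 144.7] blue [327 132  25  37 740] [338.4 149.6] blue [364 175  19  35 553] [373.8 193.7] 
top 0.195 [296.5 176.4] top 0.212 [296.1 174.5] dark [317 146   9  33 181] [322.3 161.7]
```

The cap sits where an upright bottle at that spot should be, at scene (338.6,120.9) against (338.6,120.5) expected. I push in the last millimetres.

Emit:
drive_tool(motion=[[[1.3,-0.3,0.7],[0,0,0]],[[1.3,0,0.7],[0,0,0]],[[0.9,0,0.5],[0,0,0]]])

```text
time_s: 22.55
position: [0.5127, 0.2948, 0.0125]
tcp_rot: [[-0.177, 0.98, -0.093], [0.873, 0.2, 0.444], [0.454, -0.002, -0.891]]
force: [1.1, -3.8, 2.7]
opening: 0.301
grasp_force: 2.0
```

Emit:
drive_tool(motion=[[[0.9,0,0.5],[0,0,0]],[[0.9,0,0.5],[0,0,0]],[[0,0,0],[0,0,0]]])

```text
time_s: 22.85
position: [0.5125, 0.2964, 0.0124]
tcp_rot: [[-0.177, 0.98, -0.092], [0.874, 0.2, 0.444], [0.453, -0.002, -0.891]]
force: [1.2, -5.7, 3.6]
opening: 0.301
grasp_force: 2.9
```

Emit:
drive_tool(motion=[[[0.9,0,0.5],[0,0,0]],[[0,0,0],[0,0,0]]])

```text
time_s: 23.05
position: [0.5126, 0.2967, 0.0124]
tcp_rot: [[-0.178, 0.98, -0.092], [0.874, 0.2, 0.443], [0.452, -0.001, -0.892]]
force: [1.4, -8.9, 4.7]
opening: 0.298
grasp_force: 4.2
```

```bash
python3 st.py; python3 tri.py
```

```text
23.05 [  5.3  47.1  99.2  39.9  44.4 -37.9] [0.5126 0.2967 0.0124] [ 1.4 -8.9  4.7]
[[-0.178  0.98  -0.092]
 [ 0.874  0.2    0.443]
 [ 0.452 -0.001 -0.892]]
scene 0.195 [336.7 119.8] scene 0.212 [336.6 112.4] dark [325  89  41  20 158] [344.5  97.4] dark [329 111  17  20 310] [337.  120.5] dark [347 134  19  15 158] [356.9 143.7] blue [326 132  24  36 735] [336.6 148.7] blue [364 174  17  35 478] [372.8 193. ] 
top 0.195 [294.2 177.8] top 0.212 [293.8 176. ] dark [313 147  11  34 194] [319.9 163. ]
```

The force has risen to 9 N with no further motion, at the depth expected for home. I back off straight, then lift clear.

Emit:
drive_tool(motion=[[[-1.8,0,-0.9],[0,0,0]],[[-4.5,0,-2.3],[0,0,0]],[[-9,0,-4.5],[0,0,0]],[[-18,0,-9],[0,0,0]],[[-18,0,-9],[0,0,0]]])

```text
time_s: 23.65
position: [0.5228, 0.2413, 0.0117]
tcp_rot: [[-0.177, 0.98, -0.095], [0.873, 0.201, 0.445], [0.455, -0.004, -0.891]]
force: [0.3, -0.5, -0.1]
opening: 0.3
grasp_force: 0.0
```

Emit:
drive_tool(motion=[[[5,0,-20],[0,0,0]],[[16,0,-36],[0,0,0]],[[16,0,-36],[0,0,0]],[[16,0,-36],[0,0,0]],[[16,0,-36],[0,0,0]]])

```text
time_s: 24.15
position: [0.5257, 0.2286, 0.1906]
tcp_rot: [[-0.176, 0.98, -0.095], [0.873, 0.2, 0.445], [0.455, -0.005, -0.891]]
force: [0.6, 0.1, -0.4]
opening: 0.295
grasp_force: 0.0
```

Emit:
drive_tool(motion=[[[16,0,-36],[0,0,0]],[[16,0,-36],[0,0,0]],[[16,0,-36],[0,0,0]],[[0,0,0],[0,0,0]],[[0,0,0],[0,0,0]]])

```text
time_s: 24.65
position: [0.5279, 0.2226, 0.3079]
tcp_rot: [[-0.177, 0.98, -0.092], [0.873, 0.2, 0.444], [0.454, -0.002, -0.891]]
force: [-0.8, 0.6, -0.7]
opening: 0.295
grasp_force: 0.0
```

```bash
python3 st.py; python3 - <<'E'
from h import *
o=np.array([.5055,.3268]);g=.2;ex=np.array([np.cos(g),np.sin(g)]);ey=np.array([-np.sin(g),np.cos(g)])
s=read_state();w=capture("wrist")[:,:,::-1].copy();t=capture("top")[:,:,::-1].copy();sc=capture("scene")[:,:,::-1].copy()
cv2.imwrite("pics/fw.png",w);cv2.imwrite("pics/ft.png",t);cv2.imwrite("pics/fs.png",sc)
def blobs(n,im,S=None):
    h=cv2.cvtColor(im,cv2.COLOR_BGR2HSV);H,Sa,V=h[...,0].astype(int),h[...,1],h[...,2]
    for nm,m,z in(("dark",(V<75)&(Sa<125),.195),("blue",(H>104)&(H<125)&(Sa>90)&(V>35),.1)):
        for M,st,c in comps(m,100):
            P=ray(n,*c,z,S)[:2]
            if np.hypot(*(P-o))<.05: print(n,nm,st,c.round(1),P.round(4),"stand xy",((P-o)@ex*1e3).round(1),((P-o)@ey*1e3).round(1))
blobs("wrist",w,s);blobs("top",t);blobs("scene",sc)
print("exp scene cap",proj("scene",(*o,.193)).round(1),"top cap",proj("top",(*o,.212)).round(1))
a={"top":(cv2.imread("pics/top0.png"),t),"scene":(cv2.imread("pics/scene0.png"),sc)}
for n,k,b in(("W","top",(398,76,434,100)),("tin","top",(361,118,382,138)),("B","top",(416,160,440,208)),("phone","top",(355,205,402,272)),("tape","top",(220,205,260,240)),("mug","top",(180,175,228,220)),("glue","top",(183,227,206,247)),("earbud","top",(312,250,335,280)),("W","scene",(457,150,497,260)),("tin","scene",(385,195,400,205)),("clock","scene",(413,135,445,165))):
    A,Bm=a[k];x0,y0,x1,y1=b;r=cv2.matchTemplate(Bm[y0-6:y1+6,x0-6:x1+6],A[y0:y1,x0:x1],cv2.TM_CCOEFF_NORMED);v,l=cv2.minMaxLoc(r)[1::2];print(n,k,round(v,2),l[0]-6,l[1]-6)
E
```

```text
24.65 [ -2.5  22.1  87.5  26.6  78.8 -21.2] [0.5279 0.2226 0.3079] [-0.8  0.6 -0.7]
[[-0.177  0.98  -0.092]
 [ 0.873  0.2    0.444]
 [ 0.454 -0.002 -0.891]]
wrist dark [318  96  35   8 124] [334.2 100.6] [0.5133 0.3654] stand xy 15.3 36.3
wrist dark [ 297  114   44   52 1812] [318.5 139.5] [0.5069 0.3265] stand xy 1.3 -0.6
wrist dark [295 167  19  36 237] [303.7 185.8] [0.5028 0.2831] stand xy -11.3 -42.3
wrist blue [294 146  51  45 798] [321.8 170.1] [0.5102 0.3278] stand xy 4.8 0.0
scene dark [329 111  17  20 310] [337.1 120.5] [0.5048 0.3233] stand xy -1.3 -3.3
scene blue [ 326  132   24   66 1436] [337.4 164. ] [0.4939 0.3081] stand xy -15.0 -16.0
exp scene cap [336.4 120.8] top cap [294.  176.3]
W top 0.08 0 -6
tin top -0.05 6 1
B top 0.95 0 0
phone top 1.0 0 0
tape top 1.0 0 0
mug top 1.0 0 0
glue top 1.0 0 0
earbud top 0.99 0 0
W scene 1.0 0 0
tin scene 0.98 1 0
clock scene 1.0 0 0
```

```bash
python3 - <<'E'
from h import *
c=proj("scene",(.6,.095,.016));print(c)
A=cv2.imread("pics/scene0.png");B=cv2.imread("pics/fs.png");W=cv2.imread("pics/fw.png")
d=cv2.absdiff(A,B).max(2);x,y=c.astype(int);print("diff near tin",d[y-14:y+15,x-24:x+25].max(1)[::4])
# clusters changed in desk region
m=cv2.morphologyEx((d>40).astype(np.uint8),cv2.MORPH_OPEN,np.ones((3,3)))
for M,st,cc in comps(m,25): print(st)
S=read_state();h=cv2.cvtColor(W,cv2.COLOR_BGR2GRAY);print("tin expected wrist px",end=" ")
ci=camera_info("wrist");f=200/np.tan(np.radians(ci["fovy"]/2));R=np.array(S["tcp_rot"])@ci["T_tool_cam"][:3,:3];o=np.array(S["tcp_rot"])@ci["T_tool_cam"][:3,3]+S["position"]
q=R.T@(np.array([.6,.095,.016])-o);print(f*q[0]/q[2]+ci["cx"],f*q[1]/q[2]+ci["cy"])
w2=cv2.imread("pics/w2.png");g=cv2.cvtColor(w2,cv2.COLOR_BGR2GRAY)
E
```

```text
[437.75578601 223.96440452]
diff near tin [206 198 211 203 200 211 207 200]
[   0    0   13  139 1360]
[   47     0   145   191 19195]
[ 346    0   98   86 3816]
[179  20   5  13  50]
[415  49   9   8  50]
[ 326  111   24   93 1946]
[ 416  166   36  112 3096]
[ 170  196   67   60 2240]
[   0  200   65   74 3520]
[ 62 220  18  50 462]
[121 233  10   6  36]
[121 239  10   7  32]
[102 240  16  13  68]
[119 252  28  24 197]
[224 258   6   9  36]
[  1 287  13  13 107]
[107 293  93  41 948]
[166 326  11   8  46]
tin expected wrist px 357.67159370460325 383.0049624022023
```

```bash
python3 - <<'E'
from h import *
B=cv2.imread("pics/fs.png");g=B[200:250,405:475].astype(int)
sat=g.max(2)-g.min(2);gray=g.mean(2);bg=np.median(gray);print(bg)
m=np.abs(gray-bg)>6
for M,st,c in comps(m,25): print(st,(c+[405,200]).round(1),ray("scene",*(c+[405,200]),.01).round(3))
S={"position":np.array([.538,.1184,.332]),"tcp_rot":np.array([[.079,.997,-.004],[.997,-.079,0],[0,-.004,-1]])}
print("w2 tin",ray("wrist",366.7,173,.016,S).round(3))
E
```

```text
188.66666666666666
[   0    0   70   50 3451] [439.6 224.5] [0.608 0.097 0.01 ]
w2 tin [0.602 0.095 0.016]
```

```bash
python3 -c "
from rig import *
print(hand_in())"
```

```text
the job is handed in; nothing more can be done
None
```

The smaller blue bottle is in the stand, upright and home against the cork within about 1–3 mm by camera. The fingers are backed off and raised clear, nothing else was seen to have moved, and I handed the job in at about 25 s. Two departures from the brief: I viewed 11 pictures against the limit of 10, and the first 160 mm or so of the push was at about 45 mm height, because the gripper body only fitted the gap between the neighbouring bottles end-on; the lean, checked during that part, stayed under 1°.

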